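# Set out the amber sample vials by cap colour

### The arm

A 6-joint arm with a two-finger parallel gripper is mounted at the origin on the work surface. World frame = base frame: x ahead of the robot, y to its left, z up, the work surface at z = 0. Lengths are in m, angles in degrees, forces in N, time in s.
With the tool pointing down it reaches from about 0.4 to 0.825 m from the base axis. Payload 7 kg.
Tool frame: the origin (TCP) lies at the very end of the fingers, on their centre line; the grasp point (between the pads) lies hold_point_z behind it (hold_point_z is the distance from the TCP to the grasp point, in m); z points along the fingers, y is the line along which they close (so a half turn about z gives the same grasp; the last joint's range is limited). The gripper opens to 88 mm and grips with 3 to 60 N. Pads are 19 mm wide; open, the fingers measure 130 mm over their backs; the gripper's body (78 mm by 193 mm) begins 47 mm behind the grasp point.
Start: joints at [79.876, 20.546, 0.682, 0, -70.136, -16.507], TCP at [0.303, 0.603, 0.227] pointing down, gripper open.
Joint ranges: [-176.03, 176.03], [-82.01, 121.73], [-58.28, 71.71], [-173.87, 95.51], [-174.79, -0.11], [-173.66, 173.66]. Speed limits (degrees/s): [136.94, 136.94, 172.46, 180, 180, 180].

### API

Orientations are given as [roll, pitch, yaw] about the fixed x, y, z axes, in that order (R = Rz(yaw) Ry(pitch) Rx(roll)).
In Python, from plant import get_obs, snapshot, close_job, hold_point_z gives the robot as it stands.
- The arm moves only by the tool play_rows, never from a script. Its argument "commands" is a list that holds one entry, the list of rows, each a list of 7 numbers: the shift along the tool's x, y, z in cm, then the turn, a rotation vector about the tool's x, y, z in degrees, then the opening, from 0 (shut) to 1 (fully open). In form: [[[x, y, z, ax, ay, az, fingers], ...]]. A call has 1 to 20 rows; each row is the pose to reach, as a shift and turn from the pose commanded when the call began, along the tool's axes at that moment; what a row does not reach only later rows make up. A row lasts 1/12 s, in which the tool goes at most 41.7 mm and 7.16 degrees, less where a joint would pass 70% of its speed; a pose out of reach is approached as far as the arm can. A call with a gripper value outside its range is refused whole. The fingers move at their own pace and stop on an object; the grip force is fixed at half the most. Time passes only in rows, so rows that repeat a pose let the fingers close. It gives the time, the measured TCP pose, the force, the opening and the grip force at its end, in the units of the state.
- get_obs(): the state, without advancing time (a new reading comes with each control period).
- snapshot(name): name is "side" or "top" or "wrist"; returns a dict with "frame" (420x560x3 uint8, red, green, blue), "camera_matrix" (3x3 intrinsics, pixels), "dist" ([k1, k2, p1, p2, k3] as OpenCV has them; the pictures are not rectified), "origin" and "attitude" of the camera in the world. Camera axes: x right, y down, z forward; pixel columns grow to the right and rows downward; lengths in m; the calibration is good to about 2 mm. A picture is of the moment at which its call begins. There is no depth.
- close_job(): hands the job in; it is judged then, once.
The state is a dict: "clock": time; "joint_pos": joint angles; "qvel": joint speeds; "tau": joint torques, N m; "tool_pos": TCP position; "orientation": TCP orientation; "force": force on the tool from outside, world axes, zero at the start; "moment": the same for the moment, N m; "opening": finger opening in m; "gripper_force": force on a finger pad.
Only numpy, scipy, OpenCV 4.12 (cv2) and the standard library are available. Lean on these libraries where they do the work, as an engineer would, in place of code of your own. Each camera call takes 0.05 s, during which the arm holds its last target. There are 200 camera calls.

### The job

Set the three amber vials out for the class: stand each one upright in the middle of the coaster that has its cap's colour. The yellow-capped one sits sunk in the vial warmer, so first press the warmer's black plunger fully down to lift it out of its well far enough to grip. Leave the two white vials standing where they are.

Things in the scene. Friction and masses are not known exactly. Their poses are not given: they have to be found in the camera images.
- amber_red: amber-brown vial, red cap: body 32 mm in diameter up to 39 mm, then a cap 22 mm in diameter; 58 mm tall, 30 to 65 g. Origin: centre of its underside; z up. Stands on the bench, in a random one of four spots shared with the blue-capped and the two white vials.
- amber_blue: amber-brown vial, blue cap: body 32 mm in diameter up to 39 mm, then a cap 22 mm in diameter; 58 mm tall, 30 to 65 g. Origin: centre of its underside; z up. Stands on the bench, in a random one of the same four spots.
- amber_yellow: amber-brown vial, yellow cap: body 32 mm in diameter up to 39 mm, then a cap 22 mm in diameter; 58 mm tall, 30 to 65 g. Origin: centre of its underside; z up. Starts in the warmer's well, underside 25 mm above the bench, cap 2 mm below the warmer's top. With the plunger down: underside at 57 mm, cap and 11 mm of the body out of the well, 28 mm still in it; lift it straight up.
- white_red: decoy, to be left alone: white vial with a red cap, same shape and size as the amber ones (32 mm in diameter, 58 mm tall). Loose, stands among the amber vials. Origin: centre of its underside; z up.
- white_blue: decoy, to be left alone: white vial with a blue cap, same shape and size as the amber ones (32 mm in diameter, 58 mm tall). Loose, stands among the amber vials. Origin: centre of its underside; z up.
- coaster_red: red round coaster, 70 mm in diameter, 5 mm thick, flat, fixed to the bench. Origin: centre of its underside, on the bench; z up.
- coaster_blue: blue round coaster, 70 mm in diameter, 5 mm thick, flat, fixed to the bench. Origin: centre of its underside, on the bench; z up.
- coaster_yellow: yellow round coaster, 70 mm in diameter, 5 mm thick, flat, fixed to the bench. Origin: centre of its underside, on the bench; z up.
- warmer: vial warmer, a fixed purple box 160 x 110 mm (its x, y), 85 mm high, with a cream perforated top. Origin: centre of its underside, on the bench; z up. The well, a round vertical hole 35 mm in diameter, is at x = +40 mm, y = 0 in its frame; the plunger at x = -40 mm, y = 0. It stands turned by up to 0.4 rad.
- plunger_top (a point): centre of the top face of the warmer's black plunger button, 36 mm in diameter, at the start 18 mm above the warmer's top face (103 mm above the bench). It travels 16 mm straight down (to 87 mm above the bench) against a friction of 3 to 6 N, raises the vial in the well by twice that, and stays where it is left: the vial stays up.
Not all that is in view belongs to the job. What is shaped like the amber_blue but purple is not meant. What is shaped like the amber_red but purple is not meant.

How it is judged (in metres and radians):
On the way:
1. the plunger has been pressed down, raising the yellow-capped vial in its well (z of plunger_top in the frame of warmer below 0.0905 m and z of amber_yellow in the frame of warmer above 0.048 m and horizontal distance between amber_yellow and warmer below 0.046 m), for 0.2 s.
At the end, for the whole second after the job is handed in: Each amber vial stands released, upright (within 0.12 rad) and at rest on the coaster of its cap's colour, its centre within 12 mm of the coaster's; both white vials stand upright within 20 mm of where they started (horizontal distance between amber_red and coaster_red below 0.012 m and z of amber_red in the frame of coaster_red between 0.002 and 0.009 m and angle between each of amber_red, amber_blue, amber_yellow, white_red, white_blue's own z axis and vertical below 0.12 rad and linear speed of each of amber_red, amber_blue, amber_yellow below 0.02 m/s and angular speed of each of amber_red, amber_blue, amber_yellow below 0.2 rad/s and horizontal distance between amber_blue and coaster_blue below 0.012 m and z of amber_blue in the frame of coaster_blue between 0.002 and 0.009 m and horizontal distance between amber_yellow and coaster_yellow below 0.012 m and z of amber_yellow in the frame of coaster_yellow between 0.002 and 0.009 m and distance of each of white_red, white_blue from where it was at the start of the episode below 0.02 m); the robot touches nothing.
It fails at once if a white vial is shifted by more than 30 mm or knocked over (distance of any of white_red, white_blue from where it was at the start of the episode above 0.03 m or angle between any of white_red, white_blue's own z axis and vertical above 0.5 rad).
It also fails if it takes over 90 s, if anything falls off the work surface, if the arm or the gripper's body presses on something with over 40 N, if the wrist force passes 120 N, or if a joint passes its speed limit or range.

## Working session

There is one attempt and no reset: what is moved stays moved. The work goes in short steps, Python scripts to look and compute and a tool call to move; the robot and the scene stay as the last step left them, time stands still between calls to the robot, and variables do not carry over. Pictures are saved under pics/ and viewed, at most 14 in all, crops included, and the job is handed in when it is done.

Besides the shell and the picture viewer there is one more tool, called after ">>>" in YAML: its name, and indented under it one key for each argument. play_rows: Moves the arm, as the interface text tells. Its arguments: {"type":"object","properties":{"commands":{"type":"array","items":{"type":"array","items":{"type":"array","items":{"type":"number"}}}}},"required":["commands"]}

```bash
mkdir -p pics
cat > h.py <<'E'
import numpy as np, cv2, pickle
from plant import get_obs, snapshot, close_job, hold_point_z
from scipy.spatial.transform import Rotation as R
def snap(n,save):
    s=snapshot(n); cv2.imwrite(f'pics/{save}.png',s['frame'][:,:,::-1]); pickle.dump(s,open(f'pics/{save}.pkl','wb')); return s
def ld(save): return pickle.load(open(f'pics/{save}.pkl','rb'))
def att(s):
    a=np.array(s['attitude'],float)
    return a if a.shape==(3,3) else R.from_euler('xyz',a,degrees=True).as_matrix()
def ray(s,uv):
    p=cv2.undistortPoints(np.array([[uv]],float),np.array(s['camera_matrix']),np.array(s['dist']))[0,0]
    d=att(s)@np.array([p[0],p[1],1]); return np.array(s['origin']),d/np.linalg.norm(d)
def onz(s,uv,z):
    o,d=ray(s,uv); return o+d*(z-o[2])/d[2]
def tri(*pairs):
    A=np.zeros((3,3));b=np.zeros(3)
    for s,uv in pairs:
        o,d=ray(s,uv);P=np.eye(3)-np.outer(d,d);A+=P;b+=P@o
    x=np.linalg.solve(A,b); return x,[np.linalg.norm(np.cross(x-ray(s,uv)[0],ray(s,uv)[1])) for s,uv in pairs]
E
python3 - <<'E'
from h import *
o=get_obs();print(o,hold_point_z)
for n in('side','top','wrist'):
    s=snap(n,n+'0');print(n,s['origin'],s['attitude'],s['camera_matrix'],s['dist'])
E
```

```text
{'clock': 0.0, 'joint_pos': array([ 7.98770577e+01,  2.05908471e+01,  6.33205818e-01, -1.99889723e-02,
       -7.01354980e+01, -1.65060547e+01]), 'qvel': array([ 0.03874124,  0.00215814, -0.01373185,  0.01942053,  0.11445316,
        0.05533096]), 'tau': array([-1.38759264e-03, -5.82715845e+01,  2.93074769e+01,  6.99772239e+00,
        7.13321962e-03, -1.78126411e-04]), 'tool_pos': array([0.30235656, 0.60294282, 0.22562542]), 'orientation': array([ 1.79905360e+02, -8.44847443e-03, -2.66357974e+01]), 'force': array([1.31208452, 0.84862296, 0.02712667]), 'moment': array([0.02201873, 0.04497998, 0.03145933]), 'gripper_force': 0.0, 'opening': 0.08768280425760824} 0.0188
side [0.31039994 0.50376633 0.73036686] [-138.83813233   -0.26530284 -157.03510205] [[417.88628726   0.         280.03507326]
 [  0.         417.88628726 210.31447521]
 [  0.           0.           1.        ]] [-0.09882812  0.          0.          0.          0.        ]
top [3.63098151e-01 1.53526542e-04 1.44527514e+00] [-1.74780466e+02  7.72949044e-02 -8.92375074e+01] [[527.6829544    0.         277.71689669]
 [  0.         527.6829544  191.71880309]
 [  0.           0.           1.        ]] [-0.03524519  0.          0.          0.          0.        ]
wrist [0.36764612 0.57089714 0.38387859] [ 1.64375639e+02 -1.26292599e-01 -1.16574751e+02] [[310.75532931   0.         276.92899079]
 [  0.         310.75532931 204.63653089]
 [  0.           0.           1.        ]] [-0.01014772  0.          0.          0.          0.        ]
```

View pics/top0.png

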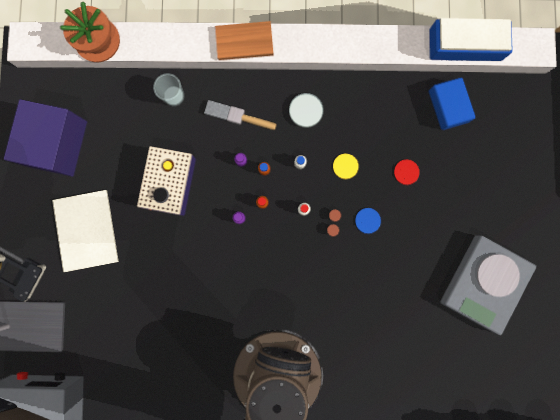

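View pics/side0.png

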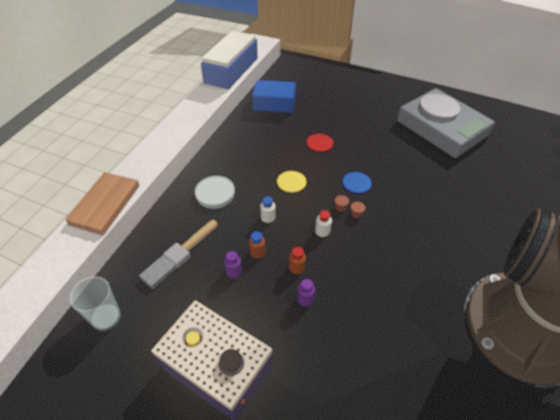

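The top view shows these candidates, as top-view pixels:
- **Amber blue:** vial at (264,168). Look-alikes are the white blue at (300,161) and the purple at (240,159).
- **Amber red:** vial at (262,202). Look-alikes are the white red at (304,209), the purple at (239,217) and the brownish cylinders at (335,215) and (333,230).
- **Yellow cap:** in the well at (168,165), with the plunger at (160,195).
- **Coasters:** yellow (346,166), red (407,172), blue (368,221). The pale plate at (306,110) is not one of them.

In the side view the amber blue is at (257,245) and the amber red at (298,260).

```bash
cat > m.py <<'E'
from h import *
def mask(s,c):
    h=cv2.cvtColor(s['frame'],cv2.COLOR_RGB2HSV);H,S,V=[h[...,i].astype(int) for i in range(3)]
    sat=(S>150)&(V>70)
    return {'red':sat&((H<=4)|(H>=174)),'amber':sat&(H>4)&(H<16),'yellow':sat&(H>=22)&(H<36),'blue':sat&(H>=100)&(H<122),'purple':sat&(H>=128)&(H<160),
     'black':(V<45)}[c].astype(np.uint8)
def blobs(s,c,lo=15,hi=4000):
    n,l,st,ce=cv2.connectedComponentsWithStats(mask(s,c),connectivity=8)
    return [(ce[i].round(1),int(st[i,4]),st[i,2:4]) for i in range(1,n) if lo<st[i,4]<hi]
E
python3 - <<'E'
from m import *
for v in('top0','side0'):
    s=ld(v)
    for c in('red','amber','yellow','blue'):
        for b in blobs(s,c): print(v,c,*b)
t=ld('top0')['frame'][135:240,130:440]; cv2.imwrite('pics/c1.png',cv2.resize(t[:,:,::-1],None,fx=2.58,fy=2.58,interpolation=2))
t=ld('side0')['frame'][180:410,140:400]; cv2.imwrite('pics/c2.png',cv2.resize(t[:,:,::-1],None,fx=2.5,fy=2.5,interpolation=2))
E
```

```text
top0 red [406.3 171.6] 527 [26 26]
top0 red [261.4 200.9] 50 [8 8]
top0 red [304. 208.] 45 [7 7]
top0 red [ 21.7 375.4] 76 [11  8]
top0 amber [78.  13.3] 76 [11 15]
top0 amber [90.  10.9] 81 [11 14]
top0 amber [96.7 41. ] 1360 [55 50]
top0 amber [70.3 21.8] 70 [14  9]
top0 amber [244.   40.2] 1830 [57 38]
top0 amber [264.  169.7] 60 [13 13]
top0 amber [262.2 202.2] 76 [13 13]
top0 yellow [345.3 165.8] 534 [26 26]
top0 yellow [167.4 165.1] 64 [10  9]
top0 blue [458.8  49.7] 975 [82 41]
top0 blue [451.6 103.2] 1650 [46 52]
top0 blue [300.3 160. ] 40 [7 7]
top0 blue [263.2 166.7] 46 [7 8]
top0 blue [367.6 220.2] 528 [26 26]
side0 red [319.3 142.4] 396 [27 19]
side0 red [324.4 214.7] 84 [11 11]
side0 red [297.3 252.5] 121 [12 13]
side0 amber [257.2 249.5] 190 [15 19]
side0 amber [296.9 264. ] 233 [17 21]
side0 blue [279.3  92.7] 676 [40 31]
side0 blue [356.5 182.2] 460 [28 21]
side0 blue [267.1 200.5] 53 [9 9]
side0 blue [255.9 236.1] 83 [11 10]
```

View pics/c2.png

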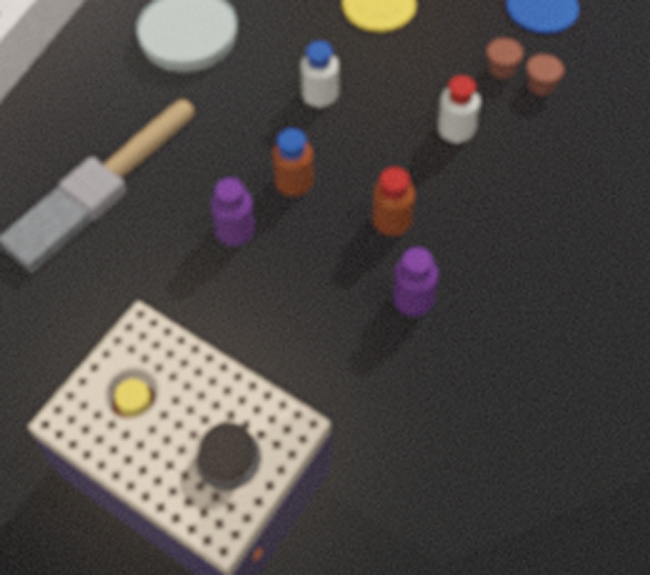

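The crop confirms the choice: the amber blue cap is at side (256,236), the amber red cap at (297,252), the yellow cap at (192,338) and the plunger at (231,362). The two purple vials at (233,264) and (306,293) are to be ignored.

Run:
```python
from m import *
np.set_printoptions(precision=4,suppress=True)
t,s=ld('top0'),ld('side0')
P={'ared cap':((261.4,200.9),(297.3,252.5)),'ablue cap':((263.2,166.7),(255.9,236.1)),'wred':((304,208),(324.4,214.7)),'wblue':((300.3,160),(267.1,200.5)),
'cred':((406.3,171.6),(319.3,142.4)),'cblue':((367.6,220.2),(356.5,182.2)),'cyel':((345.3,165.8),(291.5,181.5)),'yel cap':((167.4,165.1),(192.4,338)),'plunger':((160,195),(231.2,362))}
for k,(a,b) in P.items(): print(k,*tri((t,a),(s,b)))
for k in('cred','cblue','cyel'): print(k,onz(t,P[k][0],.005),onz(s,P[k][1],.005))
c=[onz(s,p,.085) for p in((195.2,300),(272,348.8),(231.2,408.8),(151.2,350.8))]
print(c,np.mean(c,0)); print([np.degrees(np.arctan2(*(c[i]-c[j])[1::-1])) for i,j in((0,1),(3,2),(0,3),(1,2))])
print(onz(t,(167.4,165.1),.083),onz(s,(192.4,338),.083),onz(t,(160,195),.103),onz(s,(231.2,362),.103))
```

```text
ared cap [0.4645 0.0464 0.0534] [np.float64(0.0007747451359245681), np.float64(0.0007747451359244858)]
ablue cap [0.5559 0.0431 0.0557] [np.float64(0.00031033225919588066), np.float64(0.0003103322591959038)]
wred [ 0.4469 -0.0663  0.0556] [np.float64(0.0008963954306108608), np.float64(0.0008963954306107717)]
wblue [ 0.5751 -0.0553  0.0561] [np.float64(0.0003792892597658902), np.float64(0.0003792892597658009)]
cred [ 0.5543 -0.3505  0.0023] [np.float64(0.0010590045547724694), np.float64(0.0010590045547724568)]
cblue [ 0.4189 -0.2431  0.0021] [np.float64(0.0009831985768977947), np.float64(0.0009831985768978236)]
cyel [ 0.568  -0.1821  0.0016] [np.float64(0.001280216124234745), np.float64(0.0012802161242349594)]
yel cap [0.5537 0.2931 0.0792] [np.float64(0.00027098955018135367), np.float64(0.00027098955018136695)]
plunger [0.4738 0.3072 0.0906] [np.float64(0.0005262680127421638), np.float64(0.000526268012742182)]
cred [ 0.555  -0.3497  0.005 ] [ 0.5523 -0.3475  0.005 ]
cblue [ 0.4198 -0.2425  0.005 ] [ 0.4175 -0.2403  0.005 ]
cyel [ 0.5688 -0.1813  0.005 ] [ 0.5655 -0.1791  0.005 ]
[array([0.5825, 0.2318, 0.085 ]), array([0.4245, 0.2599, 0.085 ]), array([0.4423, 0.3694, 0.085 ]), array([0.6012, 0.3414, 0.085 ])] [0.5126 0.3006 0.085 ]
[np.float64(-10.058194808844716), np.float64(-10.01279241407885), np.float64(-99.67722905355825), np.float64(-99.22619151294427)]
[0.5535 0.2924 0.083 ] [0.552  0.2943 0.083 ] [0.4733 0.3046 0.103 ] [0.4701 0.3109 0.103 ]
```

```bash
cat > d.py <<'E'
from m import *
import sys
np.set_printoptions(precision=3,suppress=True)
# x y z yaw [commanded-offset correction]: shift in tool axes cm, turn about tool z; from nominal (vertical) pose
def go(x,y,z,yaw=-90):
    o=get_obs();p=np.array(o['tool_pos']);r=R.from_euler('xyz',o['orientation'],degrees=True)
    d=np.array([x,y,z])-p
    T=R.from_euler('xyz',[180,0,yaw],degrees=True)
    print('pos',p,o['orientation'],'t',o['clock'],'shift cm',r.inv().apply(d)*100,'turn',np.degrees((r.inv()*T).as_rotvec()))
if __name__=='__main__': go(*map(float,sys.argv[1:]))
E
python3 d.py .473 .3075 .15
```

```text
pos [0.302 0.603 0.226] [179.931  -0.007 -26.637] t 0.15 shift cm [28.496 18.763  7.612] turn [ 0.058 -0.045 63.363]
```

>>> play_rows:
  commands:
    - [[28.5, 18.8, 7.5, 0, 0, 63.4, 0], [28.5, 18.8, 7.5, 0, 0, 63.4, 0], [28.5, 18.8, 7.5, 0, 0, 63.4, 0], [28.5, 18.8, 7.5, 0, 0, 63.4, 0], [28.5, 18.8, 7.5, 0, 0, 63.4, 0], [28.5, 18.8, 7.5, 0, 0, 63.4, 0], [28.5, 18.8, 7.5, 0, 0, 63.4, 0], [28.5, 18.8, 7.5, 0, 0, 63.4, 0], [28.5, 18.8, 7.5, 0, 0, 63.4, 0], [28.5, 18.8, 7.5, 0, 0, 63.4, 0], [28.5, 18.8, 7.5, 0, 0, 63.4, 0], [28.5, 18.8, 7.5, 0, 0, 63.4, 0], [28.5, 18.8, 7.5, 0, 0, 63.4, 0], [28.5, 18.8, 7.5, 0, 0, 63.4, 0]]

```text
clock: 1.32
tool_pos: [0.4727, 0.3086, 0.1518]
orientation: [-180.0, 0.0, -89.9]
force: [0.0, -0.4, 1.0]
opening: 0.0017
gripper_force: 0.0
```

```bash
python3 - <<'E'
from d import *
s=snap('wrist','w1')
E
python3 d.py .473 .3075 .086
```

```text
pos [0.473 0.309 0.152] [-179.988    0.017  -89.911] t 1.3667 shift cm [ 0.104 -0.027  6.572] turn [-0.012  0.017  0.089]
```

View pics/w1.png

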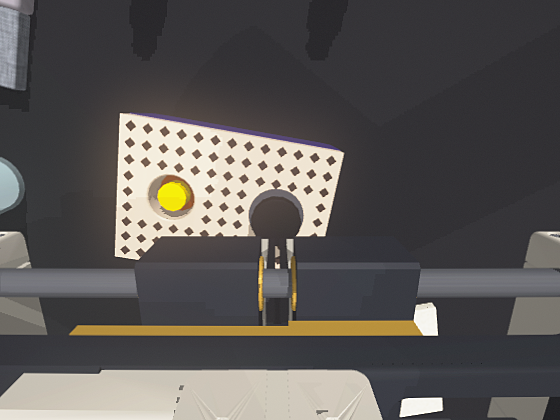

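The wrist view shows the closed fingers centred over the plunger at (275,215), and the yellow cap in the well at (171,196).

>>> play_rows:
  commands:
    - [[0.1, 0, 2, 0, 0, 0, 0], [0.1, 0, 4, 0, 0, 0, 0], [0.1, 0, 4.5, 0, 0, 0, 0], [0.1, 0, 4.9, 0, 0, 0, 0], [0.1, 0, 5.3, 0, 0, 0, 0], [0.1, 0, 5.7, 0, 0, 0, 0], [0.1, 0, 6.0, 0, 0, 0, 0], [0.1, 0, 6.2, 0, 0, 0, 0], [0.1, 0, 6.4, 0, 0, 0, 0], [0.1, 0, 6.5, 0, 0, 0, 0], [0.1, 0, 6.5, 0, 0, 0, 0], [0.1, 0, 6.5, 0, 0, 0, 0], [0.1, 0, 6.5, 0, 0, 0, 0]]

```text
clock: 2.45
tool_pos: [0.4732, 0.3069, 0.0873]
orientation: [-180.0, 0.0, -90.0]
force: [-4.0, -0.8, 8.4]
opening: 0.0004
gripper_force: 3.8
```

>>> play_rows:
  commands:
    - [[0, 0, 0.1, 0, 0, 0, 0], [0, 0, 0.15, 0, 0, 0, 0], [0, 0, 0.15, 0, 0, 0, 0], [0, 0, 0.15, 0, 0, 0, 0]]

```text
clock: 2.78
tool_pos: [0.4733, 0.3069, 0.0872]
orientation: [-179.9, 0.1, -90.0]
force: [-9.5, -3.4, 19.6]
opening: 0.0004
gripper_force: 9.9
```

>>> play_rows:
  commands:
    - [[0, 0, -3, 0, 0, 0, 0], [0, 0, -6, 0, 0, 0, 0.65], [0, 0, -10, 0, 0, 0, 0.65], [1.3, -4, -11, 0, 0, 0, 0.65], [1.3, -7.9, -11, 0, 0, 0, 0.65], [1.3, -7.9, -11, 0, 0, 0, 0.65], [1.3, -7.9, -11, 0, 0, 0, 0.65]]

```text
clock: 3.37
tool_pos: [0.5539, 0.2933, 0.1943]
orientation: [-180.0, 0.0, -90.2]
force: [-0.2, -0.0, -1.1]
opening: 0.0349
gripper_force: 0.0
```

```bash
python3 - <<'E'
from d import *
w=snap('wrist','w2')
s=snap('side','s2');t=snap('top','t2')
for v,q in(('wrist',w),('side',s),('top',t)):
    for b in blobs(q,'yellow'): print(v,*b, onz(q,b[0],.115))
E
python3 d.py .552 .2937 .099
```

```text
wrist [278.6 210. ] 630 [28 30] [0.553 0.292 0.115]
top [345.3 165.8] 535 [26 26] [ 0.553 -0.167  0.115]
top [166.2 162.4] 32 [6 8] [0.556 0.289 0.115]
pos [0.552 0.293 0.195] [179.98   -0.016 -90.031] t 3.5167 shift cm [-0.029 -0.038  9.567] turn [ 0.02  -0.016 -0.031]
```

View pics/w2.png

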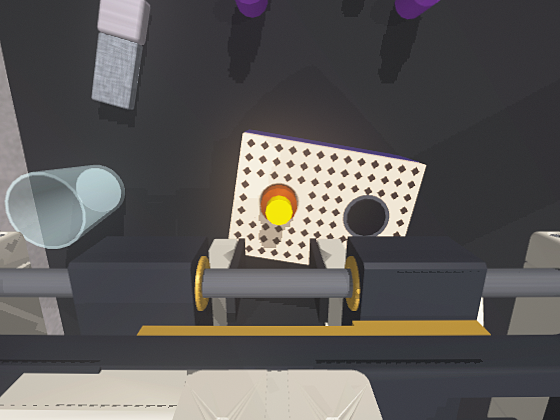

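The wrist view shows the yellow cap lifted, at (279,210), with amber body showing around it and the plunger flush at (366,216). The nearest other thing is the glass at (60,205), which is out of the way.

>>> play_rows:
  commands:
    - [[0, 0, 3, 0, 0, 0, 0.65], [0, 0, 5, 0, 0, 0, 0.65], [0, 0, 7, 0, 0, 0, 0.65], [0, 0, 8, 0, 0, 0, 0.65], [0, 0, 9, 0, 0, 0, 0.65], [0, 0, 9.5, 0, 0, 0, 0.65], [0, 0, 9.5, 0, 0, 0, 0.65], [0, 0, 9.5, 0, 0, 0, 0.65]]

```text
clock: 4.18
tool_pos: [0.5523, 0.2939, 0.1007]
orientation: [-180.0, 0.0, -90.0]
force: [-0.1, 0.1, -0.2]
opening: 0.0566
gripper_force: 0.0
```

```bash
python3 - <<'E'
from d import *
w=ld('w2');t=ld('t2'); print(tri((w,(278.6,210)),(t,(166.4,162.5))))
w=snap('wrist','w3')
s=snap('side','s3')
E
python3 d.py .552 .293 .099
```

```text
(array([0.552, 0.284, 0.14 ]), [np.float64(0.0007339129218630919), np.float64(0.0007339129218629773)])
pos [0.553 0.294 0.101] [-179.92     0.062  -90.016] t 4.2833 shift cm [0.102 0.059 0.217] turn [-0.08   0.062 -0.016]
```

View pics/w3.png

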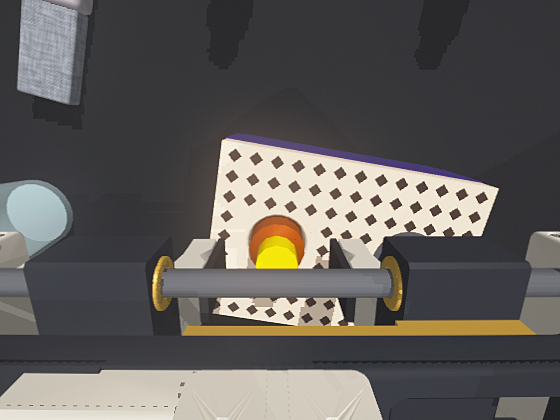

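The cap is centred between the fingers, at (277,250) with fingers at 215 and 340. I'll grip the cap.

>>> play_rows:
  commands:
    - [[0, 0, 0.15, 0, 0, 0, 0.65], [0, 0, 0.15, 0, 0, 0, 0], [0, 0, 0.15, 0, 0, 0, 0], [0, 0, 0.15, 0, 0, 0, 0], [0, 0, 0.15, 0, 0, 0, 0], [0, 0, 0.15, 0, 0, 0, 0], [0, 0, 0.15, 0, 0, 0, 0], [0, 0, 0.15, 0, 0, 0, 0], [0, 0, 0.15, 0, 0, 0, 0]]

```text
clock: 5.03
tool_pos: [0.5522, 0.2936, 0.0987]
orientation: [-180.0, 0.0, -90.0]
force: [0.6, 0.5, 1.4]
opening: 0.0212
gripper_force: 29.9
```

>>> play_rows:
  commands:
    - [[0, 0, -0.5, 0, 0, 0, 0], [0, 0, -1.2, 0, 0, 0, 0], [0, 0, -2, 0, 0, 0, 0], [0, 0, -3, 0, 0, 0, 0], [0, 0, -4, 0, 0, 0, 0], [0, 0, -6, 0, 0, 0, 0], [0, 0, -8, 0, 0, 0, 0], [0, 0, -8, 0, 0, 0, 0], [0, 0, -8, 0, 0, 0, 0]]

```text
clock: 5.78
tool_pos: [0.5528, 0.2942, 0.181]
orientation: [-179.8, 0.2, -90.0]
force: [-0.6, -0.6, -1.0]
opening: 0.0209
gripper_force: 29.9
```

```bash
python3 - <<'E'
from d import *
s=snap('side','s4'); f=s['frame']; cv2.imwrite('pics/c4.png',cv2.resize(f[180:420,60:380,::-1],None,fx=2.4,fy=2.4))
E
python3 d.py .567 -.181 .18
```

```text
pos [0.552 0.294 0.18 ] [-179.945    0.074  -90.037] t 5.8333 shift cm [47.471 -1.519 -0.099] turn [-0.055  0.074 -0.037]
```

View pics/c4.png

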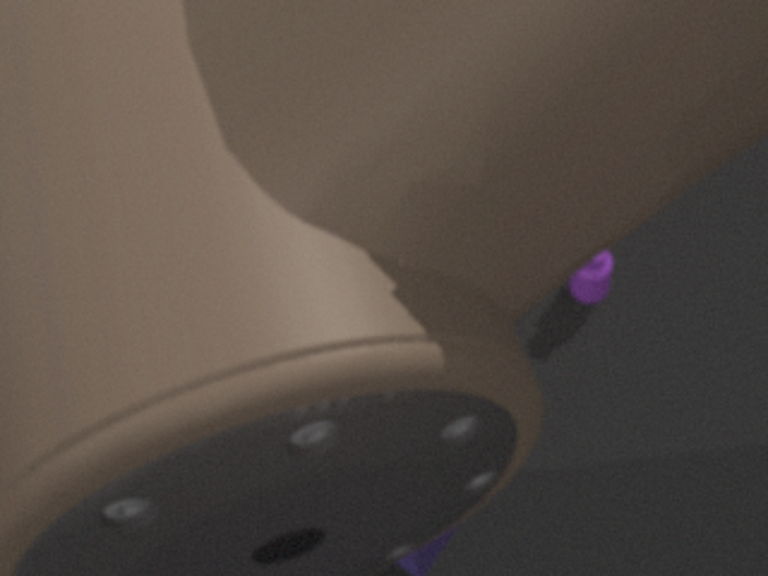

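The arm hides everything in the side view, but the opening of 21 mm shows the cap is held. The vial's underside is at about 0.14 m, which clears everything on the way across.

>>> play_rows:
  commands:
    - [[4, 0, 0, 0, 0, 0, 0], [8, 0, 0, 0, 0, 0, 0], [12, 0, 0, 0, 0, 0, 0], [16, -0.5, 0, 0, 0, 0, 0], [20, -0.7, 0, 0, 0, 0, 0], [24, -1, 0, 0, 0, 0, 0], [28, -1.2, 0, 0, 0, 0, 0], [32, -1.5, 0, 0, 0, 0, 0], [36, -1.5, 0, 0, 0, 0, 0], [40, -1.5, 0, 0, 0, 0, 0], [43, -1.5, 0, 0, 0, 0, 0], [45, -1.5, 0, 0, 0, 0, 0], [47, -1.5, 0, 0, 0, 0, 0], [47.5, -1.5, 0, 0, 0, 0, 0], [47.5, -1.5, 0, 0, 0, 0, 0], [47.5, -1.5, 0, 0, 0, 0, 0]]

```text
clock: 7.17
tool_pos: [0.5664, -0.1814, 0.178]
orientation: [179.9, 0.0, -90.1]
force: [-1.0, 0.4, -0.5]
opening: 0.0211
gripper_force: 30.0
```

```bash
python3 - <<'E'
from d import *
w=snap('wrist','w5')
for c in('yellow','red','blue'):
  for b in blobs(w,c,hi=20000): print(c,*b,onz(w,b[0],.005))
E
python3 d.py .567 -.181 .047
```

```text
yellow [276.2 183.8] 2973 [65 59] [ 0.567 -0.185  0.005]
yellow [277.  254.7] 1114 [43 32] [ 0.566 -0.101  0.005]
yellow [224.9 266. ] 29 [ 4 14] [ 0.627 -0.087  0.005]
yellow [330.6 290. ] 27 [ 3 13] [ 0.502 -0.055  0.005]
yellow [223.4 297. ] 33 [ 3 17] [ 0.631 -0.045  0.005]
red [290.7  23.3] 3365 [75 55] [ 0.553 -0.341  0.005]
blue [419.2 128.1] 3696 [69 69] [ 0.419 -0.244  0.005]
blue [269.9 313.6] 398 [22 25] [ 0.575 -0.022  0.005]
pos [ 0.567 -0.181  0.178] [179.958   0.013 -90.029] t 7.2167 shift cm [ 0.013 -0.053 13.117] turn [ 0.042  0.013 -0.029]
```

View pics/w5.png

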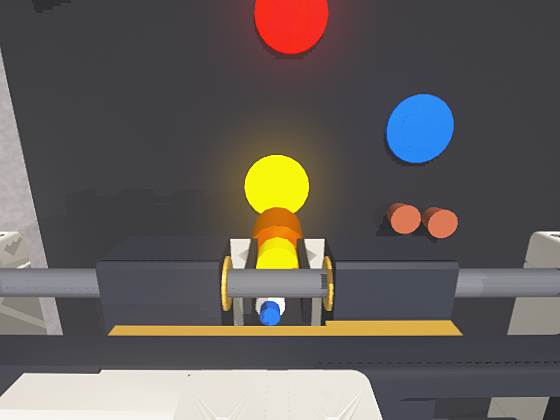

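The wrist view shows the vial hanging straight, body at (277,222), in line with the yellow coaster at (277,187). The blue coaster is at (420,128) and the red one at (291,20).

>>> play_rows:
  commands:
    - [[0, 0, 3, 0, 0, 0, 0], [0, 0, 6, 0, 0, 0, 0], [0, 0, 9, 0, 0, 0, 0], [0, 0, 11, 0, 0, 0, 0], [0, 0, 12, 0, 0, 0, 0], [0, 0, 12.5, 0, 0, 0, 0], [0, 0, 12.8, 0, 0, 0, 0], [0, 0, 13, 0, 0, 0, 0], [0, 0, 13, 0, 0, 0, 0], [0, 0, 13, 0, 0, 0, 0]]

```text
clock: 8.05
tool_pos: [0.5675, -0.1814, 0.0497]
orientation: [-179.9, -0.0, -90.0]
force: [-0.1, -0.1, -0.2]
opening: 0.0206
gripper_force: 30.0
```

Run:
```python
from d import *
w=ld('w5')
m=(mask(w,'yellow'));m[215:]=0
c=max(cv2.findContours(m,0,1)[0],key=len)
c=c[(c[:,0,1]<205)]
e=cv2.fitEllipse(c); print(e,onz(w,e[0],.005))
print(get_obs()['force'],get_obs()['tool_pos'])
```

```text
((276.226806640625, 186.04550170898438), (62.46026611328125, 63.858062744140625), 86.81908416748047) [ 0.567 -0.182  0.005]
[-0.055 -0.136 -0.212] [ 0.568 -0.181  0.05 ]
```

>>> play_rows:
  commands:
    - [[0, 0, 0.1, 0, 0, 0, 0], [0, 0, 0.15, 0, 0, 0, 0], [0, 0, 0.2, 0, 0, 0, 0], [0, 0, 0.25, 0, 0, 0, 0], [0, 0, 0.3, 0, 0, 0, 0], [0, 0, 0.3, 0, 0, 0, 0], [0, 0, 0.3, 0, 0, 0, 0]]

```text
clock: 8.63
tool_pos: [0.5676, -0.1817, 0.0479]
orientation: [-179.9, -0.0, -90.0]
force: [-4.0, 0.8, 15.1]
opening: 0.0211
gripper_force: 30.6
```

>>> play_rows:
  commands:
    - [[0, 0, -0.1, 0, 0, 0, 0], [0, 0, -0.1, 0, 0, 0, 0], [0, 0, -0.1, 0, 0, 0, 0.65], [0, 0, -0.1, 0, 0, 0, 0.65], [0, 0, -0.1, 0, 0, 0, 0.65], [0, 0, -0.1, 0, 0, 0, 0.65], [0, 0, -0.1, 0, 0, 0, 0.65], [0, 0, -3, 0, 0, 0, 0.65], [0, 0, -6, 0, 0, 0, 0.65], [0, 0, -9, 0, 0, 0, 0.65], [0, 0, -12, 0, 0, 0, 0.65], [0, 0, -12, 0, 0, 0, 0.65]]

```text
clock: 9.63
tool_pos: [0.5701, -0.1822, 0.1721]
orientation: [-179.5, -0.1, -90.0]
force: [1.9, -0.1, 1.7]
opening: 0.0574
gripper_force: 0.0
```

```bash
python3 d.py .464 .0455 .17; python3 -c "
from h import *
snap('wrist','w6')"
```

```text
pos [ 0.57  -0.182  0.172] [-179.467   -0.103  -89.969] t 9.6333 shift cm [-22.776  10.599   0.067] turn [-0.533 -0.103  0.031]
```

View pics/w6.png

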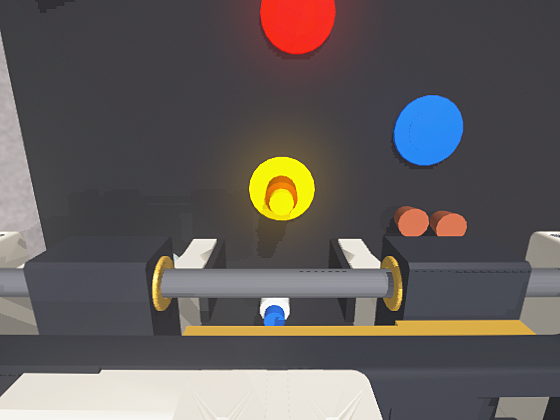

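The wrist view shows the yellow vial standing upright in the middle of its coaster, at (282,190). Next is the amber red.

>>> play_rows:
  commands:
    - [[-4, 2, 0, 0, 0, 0, 0.65], [-8, 4, 0, 0, 0, 0, 0.65], [-12, 6, 0, 0, 0, 0, 0.65], [-16, 8, 0, 0, 0, 0, 0.65], [-20, 9.5, 0, 0, 0, 0, 0.65], [-22.8, 10.4, 0, 0, 0, 0, 0.65], [-22.8, 10.4, 0, 0, 0, 0, 0.65], [-22.8, 10.4, 0, 0, 0, 0, 0.65], [-22.8, 10.4, 0, 0, 0, 0, 0.65], [-22.8, 10.4, 0, 0, 0, 0, 0.65]]

```text
clock: 10.52
tool_pos: [0.4629, 0.0458, 0.165]
orientation: [179.9, -0.0, -90.1]
force: [0.0, -0.2, -0.4]
opening: 0.0569
gripper_force: 0.0
```

```bash
python3 - <<'E'
from d import *
w=snap('wrist','w7')
for c in('red','amber','blue'):
  for b in blobs(w,c,lo=60,hi=20000): print(c,*b,onz(w,b[0],.054))
E
python3 d.py .464 .0455 .008
```

```text
red [297.6  67.2] 611 [27 30] [ 0.446 -0.066  0.054]
red [276.4 202.3] 484 [24 26] [0.463 0.046 0.054]
amber [189.2 186.4] 677 [42 39] [0.541 0.032 0.054]
amber [276.7 189.3] 585 [34 38] [0.463 0.034 0.054]
blue [140.3  82. ] 727 [32 30] [ 0.574 -0.055  0.054]
blue [174.7 198.3] 546 [28 26] [0.554 0.043 0.054]
pos [0.463 0.046 0.165] [179.949  -0.029 -90.126] t 10.5667 shift cm [-0.006 -0.113 15.708] turn [ 0.051 -0.029 -0.126]
```

View pics/w7.png

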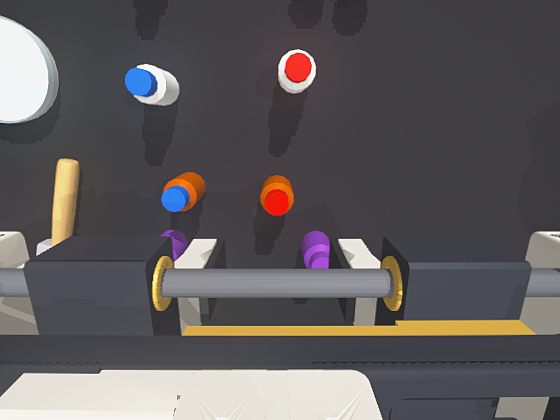

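The wrist view shows the amber red at (277,195), centred between the fingers. The amber blue is at (178,193), white red at (298,68), white blue at (143,82) and the purples near (318,245) and (172,243). The way down is clear.

>>> play_rows:
  commands:
    - [[0, 0, 3, 0, 0, 0, 0.65], [0, 0, 6, 0, 0, 0, 0.65], [0, 0, 9, 0, 0, 0, 0.65], [0, 0, 11, 0, 0, 0, 0.65], [0, 0, 13, 0, 0, 0, 0.65], [0, 0, 14.5, 0, 0, 0, 0.65], [0, 0, 15.5, 0, 0, 0, 0.65], [0, 0, 15.5, 0, 0, 0, 0.65], [0, 0, 15.5, 0, 0, 0, 0.65], [0, 0, 15.5, 0, 0, 0, 0], [0, 0, 15.5, 0, 0, 0, 0], [0, 0, 15.5, 0, 0, 0, 0], [0, 0, 15.5, 0, 0, 0, 0], [0, 0, 15.5, 0, 0, 0, 0], [0, 0, 15.5, 0, 0, 0, 0], [0, 0, 15.5, 0, 0, 0, 0]]

```text
clock: 11.9
tool_pos: [0.4632, 0.0467, 0.0111]
orientation: [-180.0, 0.0, -90.0]
force: [-0.8, -0.6, 6.0]
opening: 0.031
gripper_force: 30.0
```

>>> play_rows:
  commands:
    - [[0, 0, -2, 0, 0, 0, 0], [0, 0, -5, 0, 0, 0, 0], [0, 0, -9, 0, 0, 0, 0], [0, 0, -13, 0, 0, 0, 0], [0, 0, -15, 0, 0, 0, 0], [4, -1, -15, 0, 0, 0, 0], [8, -2, -15, 0, 0, 0, 0], [12, -3, -15, 0, 0, 0, 0], [16, -4, -15, 0, 0, 0, 0], [20, -5, -15, 0, 0, 0, 0], [24, -6, -15, 0, 0, 0, 0], [28, -7, -15, 0, 0, 0, 0], [32, -8, -15, 0, 0, 0, 0], [35, -9, -15, 0, 0, 0, 0], [38, -9.1, -15, 0, 0, 0, 0], [39.6, -9.1, -15, 0, 0, 0, 0], [39.6, -9.1, -15, 0, 0, 0, 0], [39.6, -9.1, -15, 0, 0, 0, 0], [39.6, -9.1, -15, 0, 0, 0, 0]]

```text
clock: 13.48
tool_pos: [0.5534, -0.3488, 0.1603]
orientation: [180.0, 0.0, -90.0]
force: [-0.2, 0.7, 0.1]
opening: 0.0309
gripper_force: 30.0
```

```bash
python3 - <<'E'
from d import *
w=snap('wrist','w8')
m=mask(w,'red');c=max(cv2.findContours(m,0,1)[0],key=cv2.contourArea)
print(cv2.boundingRect(c),cv2.contourArea(c)); h=c[c[:,0,1]<c[:,0,1].min()+45]
e=cv2.fitEllipse(h);print(e,onz(w,e[0],.005))
for b in blobs(w,'amber',lo=60,hi=20000): print(*b)
E
python3 d.py .554 -.3495 .018
```

```text
(244, 156, 68, 66) 3436.5
((277.41510009765625, 188.8458709716797), (65.98374938964844, 67.05606842041016), 80.0119857788086) [ 0.553 -0.35   0.005]
[276.7 246.2] 2130 [65 48]
[263.3 323.3] 86 [23  6]
pos [ 0.554 -0.348  0.161] [179.993   0.018 -89.989] t 13.5333 shift cm [ 0.109 -0.042 14.259] turn [0.007 0.018 0.011]
```

View pics/w8.png

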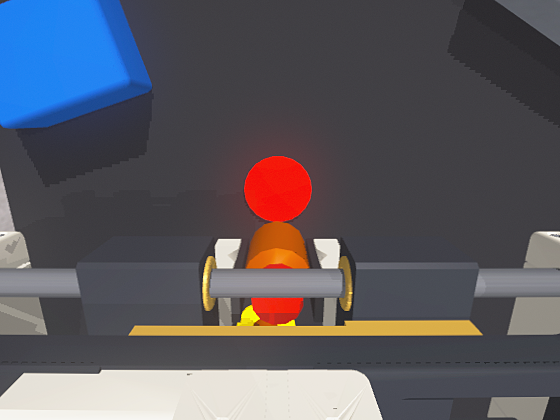

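The wrist view shows the amber red held upright at (277,246), in line with the red coaster at (277,189). The blue box at (70,60) is clear.

>>> play_rows:
  commands:
    - [[0.1, 0, 3, 0, 0, 0, 0], [0.1, 0, 6, 0, 0, 0, 0], [0.1, 0, 9, 0, 0, 0, 0], [0.1, 0, 11, 0, 0, 0, 0], [0.1, 0, 12.5, 0, 0, 0, 0], [0.1, 0, 13.5, 0, 0, 0, 0], [0.1, 0, 14, 0, 0, 0, 0], [0.1, 0, 14.2, 0, 0, 0, 0], [0.1, 0, 14.3, 0, 0, 0, 0], [0.1, 0, 14.4, 0, 0, 0, 0], [0.1, 0, 14.4, 0, 0, 0, 0]]

```text
clock: 14.45
tool_pos: [0.5543, -0.3506, 0.0175]
orientation: [-179.9, -0.0, -90.0]
force: [-0.1, 0.5, 0.2]
opening: 0.0307
gripper_force: 30.0
```

>>> play_rows:
  commands:
    - [[0, 0, 0.05, 0, 0, 0, 0], [0, 0, 0.1, 0, 0, 0, 0], [0, 0, 0.15, 0, 0, 0, 0], [0, 0, 0.15, 0, 0, 0, 0], [0, 0, 0.15, 0, 0, 0, 0]]

```text
clock: 14.87
tool_pos: [0.554, -0.3507, 0.0162]
orientation: [-179.9, -0.0, -90.0]
force: [-1.6, 1.3, 5.9]
opening: 0.0308
gripper_force: 30.0
```

>>> play_rows:
  commands:
    - [[0, 0, 0, 0, 0, 0, 0.65], [0, 0, 0, 0, 0, 0, 0.65], [0, 0, 0, 0, 0, 0, 0.65], [0, 0, 0, 0, 0, 0, 0.65], [0, 0, -2, 0, 0, 0, 0.65], [0, 0, -6, 0, 0, 0, 0.65], [0, 0, -10, 0, 0, 0, 0.65], [0, 0, -14, 0, 0, 0, 0.65], [0, 0, -15, 0, 0, 0, 0.65], [0, 0, -15, 0, 0, 0, 0.65]]

```text
clock: 15.7
tool_pos: [0.556, -0.3515, 0.1701]
orientation: [-179.6, -0.2, -90.0]
force: [0.2, -0.4, -0.0]
opening: 0.0573
gripper_force: 0.0
```

```bash
python3 - <<'E'
from d import *
w=snap('wrist','w9')
for c in('red','amber'):
  for b in blobs(w,c,lo=60,hi=20000): print(c,*b,onz(w,b[0],.054))
f=w['frame'][130:250,180:380,::-1]; cv2.imwrite('pics/c9.png',cv2.resize(f,None,fx=2,fy=2))
E
python3 d.py .5545 .043 .165
```

```text
red [281.4 189.5] 2701 [66 64] [ 0.553 -0.362  0.054]
amber [280.2 189.6] 606 [35 38] [ 0.554 -0.362  0.054]
amber [268.5 321.2] 190 [24 10] [ 0.565 -0.224  0.054]
pos [ 0.555 -0.351  0.167] [-179.764   -0.07   -90.031] t 15.75 shift cm [-39.384   0.045   0.189] turn [-0.236 -0.07  -0.031]
```

View pics/c9.png

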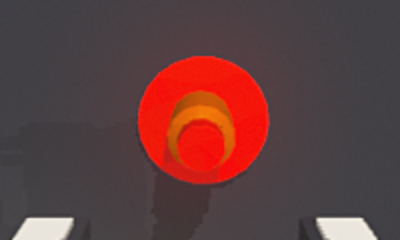

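The crop shows the red vial standing upright on its coaster, body at about (280,190). Now the amber blue.

>>> play_rows:
  commands:
    - [[-4, 0, 0, 0, 0, 0, 0.65], [-8, 0, 0, 0, 0, 0, 0.65], [-12, 0, 0, 0, 0, 0, 0.65], [-16, 0, 0, 0, 0, 0, 0.65], [-20, 0, 0, 0, 0, 0, 0.65], [-24, 0, 0, 0, 0, 0, 0.65], [-28, 0, 0, 0, 0, 0, 0.65], [-32, 0, 0, 0, 0, 0, 0.65], [-36, 0, 0, 0, 0, 0, 0.65], [-39.4, 0, 0, 0, 0, 0, 0.65], [-39.4, 0, 0, 0, 0, 0, 0.65], [-39.4, 0, 0, 0, 0, 0, 0.65], [-39.4, 0, 0, 0, 0, 0, 0.65]]

```text
clock: 16.83
tool_pos: [0.5532, 0.0435, 0.1639]
orientation: [179.9, -0.0, -90.0]
force: [-0.0, 0.2, 0.1]
opening: 0.0569
gripper_force: 0.0
```

```bash
python3 - <<'E'
from d import *
w=snap('wrist','w10')
for c in('red','amber','blue'):
  for b in blobs(w,c,lo=60,hi=20000): print(c,*b,onz(w,b[0],.054))
E
python3 d.py .5545 .043 .010
```

```text
red [409.5  70.5] 763 [34 31] [ 0.447 -0.066  0.054]
amber [275.1 187.1] 519 [35 37] [0.555 0.03  0.054]
blue [250.6  84.5] 577 [26 28] [ 0.575 -0.055  0.054]
blue [274.9 201.1] 492 [24 27] [0.555 0.043 0.054]
pos [0.553 0.043 0.164] [179.9    -0.037 -90.047] t 16.8833 shift cm [-0.017 -0.144 15.409] turn [ 0.1   -0.037 -0.047]
```

>>> play_rows:
  commands:
    - [[0, -0.1, 3, 0, 0, 0, 0.65], [0, -0.1, 6, 0, 0, 0, 0.65], [0, -0.1, 9, 0, 0, 0, 0.65], [0, -0.1, 11, 0, 0, 0, 0.65], [0, -0.1, 13, 0, 0, 0, 0.65], [0, -0.1, 14.5, 0, 0, 0, 0.65], [0, -0.1, 15.3, 0, 0, 0, 0.65], [0, -0.1, 15.3, 0, 0, 0, 0.65], [0, -0.1, 15.3, 0, 0, 0, 0.65], [0, -0.1, 15.3, 0, 0, 0, 0], [0, -0.1, 15.3, 0, 0, 0, 0], [0, -0.1, 15.3, 0, 0, 0, 0], [0, -0.1, 15.3, 0, 0, 0, 0], [0, -0.1, 15.3, 0, 0, 0, 0], [0, -0.1, 15.3, 0, 0, 0, 0], [0, -0.1, 15.3, 0, 0, 0, 0]]

```text
clock: 18.22
tool_pos: [0.5552, 0.0437, 0.0127]
orientation: [-180.0, 0.0, -90.0]
force: [-2.5, 0.7, 5.9]
opening: 0.0309
gripper_force: 30.0
```

>>> play_rows:
  commands:
    - [[0, 0, -2, 0, 0, 0, 0], [0, 0, -5, 0, 0, 0, 0], [0, 0, -9, 0, 0, 0, 0], [0, 0, -13, 0, 0, 0, 0], [0, 0, -15, 0, 0, 0, 0], [3.5, 1.7, -15, 0, 0, 0, 0], [7, 3.4, -15, 0, 0, 0, 0], [10.5, 5, -15, 0, 0, 0, 0], [14, 6.7, -15, 0, 0, 0, 0], [17.5, 8.4, -15, 0, 0, 0, 0], [21, 10, -15, 0, 0, 0, 0], [24.5, 11.7, -15, 0, 0, 0, 0], [27, 13, -15, 0, 0, 0, 0], [28.7, 13.6, -15, 0, 0, 0, 0], [28.7, 13.6, -15, 0, 0, 0, 0], [28.7, 13.6, -15, 0, 0, 0, 0], [28.7, 13.6, -15, 0, 0, 0, 0]]

```text
clock: 19.63
tool_pos: [0.4187, -0.2433, 0.162]
orientation: [-180.0, 0.0, -90.1]
force: [-0.2, 0.2, 0.3]
opening: 0.0309
gripper_force: 30.0
```

```bash
python3 - <<'E'
from d import *
w=snap('wrist','w11')
m=mask(w,'blue');c=max(cv2.findContours(m,0,1)[0],key=cv2.contourArea)
print(cv2.boundingRect(c),cv2.contourArea(c)); h=c[c[:,0,1]<c[:,0,1].min()+45]
e=cv2.fitEllipse(h);print(e,onz(w,e[0],.005))
E
python3 d.py .419 -.243 .0177
```

```text
(245, 157, 67, 64) 3330.0
((278.0157775878906, 189.65342712402344), (64.63755798339844, 66.36104583740234), 86.40287017822266) [ 0.418 -0.244  0.005]
pos [ 0.419 -0.243  0.162] [-179.998    0.007  -90.014] t 19.6833 shift cm [ 0.005 -0.003 14.43 ] turn [-0.002  0.007 -0.014]
```

View pics/w11.png

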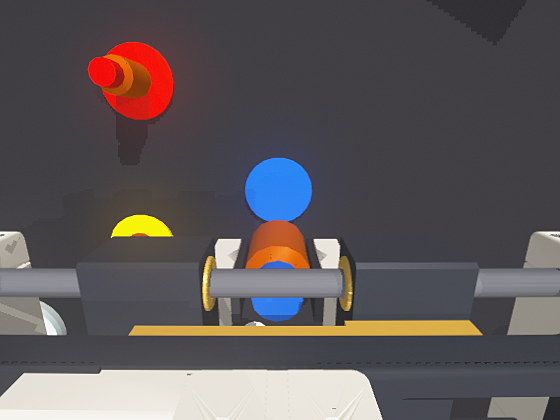

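The wrist view shows the amber blue held upright at (277,245), in line with the blue coaster at (278,190). The red vial stands at (130,75).

>>> play_rows:
  commands:
    - [[0, 0, 3, 0, 0, 0, 0], [0, 0, 6, 0, 0, 0, 0], [0, 0, 9, 0, 0, 0, 0], [0, 0, 11, 0, 0, 0, 0], [0, 0, 12.5, 0, 0, 0, 0], [0, 0, 13.5, 0, 0, 0, 0], [0, 0, 14, 0, 0, 0, 0], [0, 0, 14.2, 0, 0, 0, 0], [0, 0, 14.3, 0, 0, 0, 0], [0, 0, 14.4, 0, 0, 0, 0], [0, 0, 14.4, 0, 0, 0, 0]]

```text
clock: 20.6
tool_pos: [0.4193, -0.2433, 0.0186]
orientation: [-179.9, -0.0, -90.0]
force: [0.4, 0.6, -0.8]
opening: 0.0309
gripper_force: 30.0
```

>>> play_rows:
  commands:
    - [[0, 0, 0.05, 0, 0, 0, 0], [0, 0, 0.1, 0, 0, 0, 0], [0, 0, 0.15, 0, 0, 0, 0], [0, 0, 0.15, 0, 0, 0, 0], [0, 0, 0.15, 0, 0, 0, 0]]

```text
clock: 21.02
tool_pos: [0.4192, -0.2435, 0.0176]
orientation: [-179.9, -0.0, -90.0]
force: [-1.7, 3.4, 10.0]
opening: 0.0307
gripper_force: 30.0
```

Contact. I'll release, lift and back away from the coasters to check.

>>> play_rows:
  commands:
    - [[0, 0, 0, 0, 0, 0, 0.65], [0, 0, 0, 0, 0, 0, 0.65], [0, 0, 0, 0, 0, 0, 0.65], [0, 0, 0, 0, 0, 0, 0.65], [0, 0, -2, 0, 0, 0, 0.65], [0, 0, -6, 0, 0, 0, 0.65], [0, 0, -10, 0, 0, 0, 0.65], [0, 0, -14, 0, 0, 0, 0.65], [0, 0, -18, 0, 0, 0, 0.65], [-4, 0, -20, 0, 0, 0, 0.65], [-8, 0, -20, 0, 0, 0, 0.65], [-10, 0, -20, 0, 0, 0, 0.65], [-10, 0, -20, 0, 0, 0, 0.65], [-10, 0, -20, 0, 0, 0, 0.65], [-10, 0, -20, 0, 0, 0, 0.65]]

```text
clock: 22.27
tool_pos: [0.4188, -0.1435, 0.2165]
orientation: [180.0, -0.0, -90.0]
force: [-0.4, -0.4, 0.4]
opening: 0.0567
gripper_force: 0.0
```

Run:
```python
from d import *
s=snap('side','s12');w=snap('wrist','w12')
for n,q in(('side',s),('wrist',w)):
  for c in('red','yellow','blue'):
    m=mask(q,c)
    for b in blobs(q,c,lo=40,hi=20000): print(n,c,*b,onz(q,b[0],.058),onz(q,b[0],.005))
a=s['frame'][100:310,180:420,::-1];cv2.imwrite('pics/c12.png',np.vstack([cv2.resize(a,(420,300)),cv2.resize(w['frame'][:,:,::-1],(420,300))]))
```

```text
side red [320.7 125.6] 67 [ 9 10] [ 0.554 -0.352  0.058] [ 0.573 -0.419  0.005]
side red [319.4 143.9] 269 [27 18] [ 0.532 -0.28   0.058] [ 0.55  -0.342  0.005]
side red [324.3 214.7] 84 [12 11] [ 0.446 -0.064  0.058] [ 0.456 -0.109  0.005]
side yellow [286.4 184.9] 74 [19 20] [ 0.553 -0.115  0.058] [ 0.573 -0.163  0.005]
side blue [279.  93.] 694 [40 31] [ 0.714 -0.448  0.058] [ 0.745 -0.523  0.005]
side blue [359.4 164.7] 60 [8 9] [ 0.42  -0.246  0.058] [ 0.428 -0.305  0.005]
side blue [356.4 184.5] 267 [28 20] [ 0.408 -0.179  0.058] [ 0.416 -0.232  0.005]
side blue [267.3 200.7] 61 [9 9] [ 0.573 -0.053  0.058] [ 0.594 -0.097  0.005]
wrist red [150.5   9.5] 1083 [62 24] [ 0.533 -0.311  0.058] [ 0.552 -0.327  0.005]
wrist red [252.8 256. ] 332 [20 22] [ 0.446 -0.069  0.058] [ 0.45  -0.044  0.005]
wrist yellow [151.2 148.3] 2329 [65 60] [ 0.546 -0.187  0.058] [ 0.567 -0.182  0.005]
wrist blue [278.2  94.4] 2323 [63 65] [ 0.418 -0.238  0.058] [ 0.417 -0.242  0.005]
wrist blue [276.4  87.8] 407 [22 24] [ 0.419 -0.244  0.058] [ 0.419 -0.249  0.005]
```

View pics/c12.png

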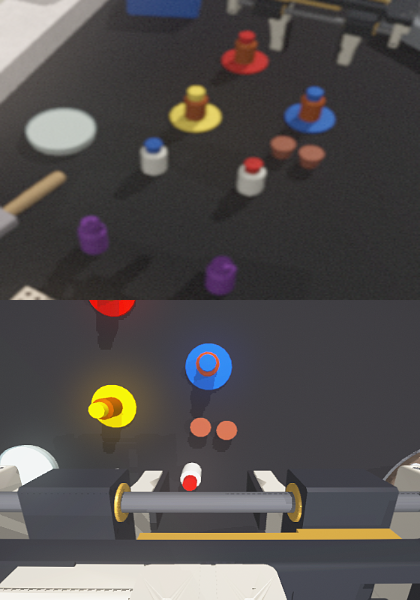

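The picture shows all three amber vials upright, each in the middle of its own coaster. The white vials are where they started, and the robot is clear of everything.

```bash
python3 -c "
from plant import close_job
print(close_job())"
```

```text
the job is handed in; nothing more can be done
None
```

I handed the job in at about 22 s: the three amber vials stand upright in the middle of their matching coasters, the plunger is fully down, and the white vials are where they started; the judge returned no verdict.

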